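Reset the depth stop and lock its jam nut

TASK

Reset the depth stop of the small grey fixture: swing the lever of the jam nut anticlockwise (seen from above) to loosen it, then turn the black knob clockwise until you feel the sprung foot of the screw bearing on the gauge block under it with about 45 N. Then swing the lever back clockwise until the nut is fully tight, leaving the screw as you set it. Do not crush the gauge block, and leave the other things on the bench alone.

Things in the scene. Friction and masses are not known exactly. Their poses are not given: they have to be found in the camera images.
- stop_fixture: Grey C-shaped fixture fixed to the bench: base plate 110 x 86 x 14 mm (50 mm of it on the -x side of the origin), a column at its +x end, an arm 44 mm wide with its top 88 mm above the bench. Origin on the screw's vertical axis at bench height; z up, x from the screw towards the column. Only the nut, its lever and the knob stand higher.
- stop_screw: The adjuster screw with its knob and sprung foot, as it moves up and down. Origin on its axis, at bench height when the adjuster reads 0; 3 mm lower per radian of clockwise turn. The foot's height is not measured: it meets the gauge block at an adjuster value anywhere between about 0.6 and 2.3 rad, to be felt.
- knob_grip (a point): Where to grip the black round knob (diameter 40 mm, 34 mm tall, upright axis): on its axis, 14 mm below its top and 20 mm above its underside; 138 mm above the bench at adjuster 0, 3 mm lower per radian. The lever's top, at 100 mm, is the next thing below. Any yaw will do; open the fingers to 45 to 70 mm, as the lever's post stands 70 mm from the axis.
- adjuster (a joint): Knob angle in rad, growing clockwise seen from above (screw goes down); -0.3 to 3.5, starts at 0. Nut loose: friction 0.28 N m, stays where left. Past touching, each 0.1 rad adds about 11 N of foot force and 0.03 N m, always pushing the knob back anticlockwise, so 45 N is a shift of 0.13 N m. In a hold at rest the friction's part can have either sign. Grip with 40 N or more.
- jam_nut (a joint): Angle of the jam nut in rad: 0 is fully tight (firm stop), growing anticlockwise seen from above as it is loosened, to a stop at 1.0; starts at 0. Takes 0.4 N m to turn, up to about 0.5 N m over the last 0.3 rad of tightening (6 to 8 N at the post), and stays where it is left. Below about 0.3 it brakes the screw by a further 0.2 N m at most.
- nut_post (a point): Grip post at the end of the jam nut's lever: upright steel pin, diameter 12 mm, from 100 to 140 mm above the bench, on an 8 mm thick lever that runs to the nut. The point is on the pin's axis, 125 mm above the bench, 70 mm from the screw axis; with the nut tight it lies 110 degrees anticlockwise from the fixture's x axis. It travels on a level circle.
- stop_anvil: The round steel anvil (diameter 42 mm) fixed under the screw, with the steel gauge block 20 x 30 x 9 mm that it carries. Origin on the screw axis at the anvil's underside; the block's top is 19 mm above it. Its height differs by up to 4.5 mm from start to start.
- micrometer: Bystander: micrometer 52 x 124 x 17 mm lying on the bench; origin at the centre of its underside.
- spanner: Bystander: open-ended spanner 28 x 150 x 5 mm; origin at the centre of its underside.
- loupe: Bystander: black loupe, diameter 38 mm, 43 mm tall; origin at the centre of its underside.
- sample_box: Bystander: clear sample box 44 x 60 x 21 mm; origin at the centre of its underside.
- tweezers: Bystander: tweezers 15 x 124 x 9 mm; origin at the centre of its underside.
- gauge_block_1: Bystander: loose gauge block 35 x 30 x 9 mm; origin at the centre of its underside.
- screwdriver_red: Bystander: screwdriver 24 x 167 x 22 mm; origin at the centre of its underside.
- hex_key: Bystander: black hexagon key 28 x 78 x 6 mm beside the fixture; origin at the centre of its underside.
Not all that is in view belongs to the job. There is more than one size of the stop_fixture; the job needs the larger.

How it is judged:
On the way, in this order (a step that is already met when the one before it is completed fails the run):
1. the jam nut has been loosened (turned back more than 0.4 rad) (value of joint jam_nut above 0.4 rad), for 0.2 s.
2. with the nut still loose, the foot bears on the gauge block with 20 to 70 N (value of joint jam_nut above 0.35 rad and contact force between stop_screw and stop_anvil between 20 and 70 N), for 0.3 s.
3. the nut is tight again (within 0.1 rad of its stop) (value of joint jam_nut below 0.1 rad), for 0.2 s.
At the end, for the whole second after the job is handed in: The jam nut is tight (within 0.1 rad of its stop) and the screw's foot bears on the gauge block with 20 to 70 N (value of joint jam_nut below 0.1 rad and contact force between stop_screw and stop_anvil between 20 and 70 N); the robot touches nothing.
It fails at once if the foot is driven onto the gauge block with more than 120 N (contact force between stop_screw and stop_anvil above 120 N).
It fails at once if a bystander is moved by more than 15 mm (distance of any of micrometer, spanner, loupe, sample_box, tweezers, gauge_block_1, screwdriver_red, hex_key from where it was at the start of the episode above 0.015 m).
It also fails if it takes over 72 s, if anything falls off the work surface, if the arm or the gripper's body presses on something with over 40 N, if the wrist force passes 120 N, or if a joint passes its speed limit or range.

ROBOT

A 7-joint arm with a two-finger parallel gripper is mounted at the origin on a cart in front of the work surface, level with it; the furniture and walls round the work are solid. World frame = base frame: x ahead of the robot, y to its left, z up, the work surface at z = 0. Lengths are in m, angles in rad, forces in N, time in s.
With the tool pointing down it reaches from about 0.4 to 0.85 m from the base axis. Payload 10.4 kg.
Tool frame: the origin (TCP) lies between the finger pads; the fingertips stand 17 mm ahead of it and the grasp point (between the pads) lies 2 mm behind it; x points along the fingers, y is the direction in which the jaws open and shut, and the axes are right-handed (so a half turn about x gives the same grasp; the last joint's range is limited). The gripper opens to 87 mm and grips with 3 to 60 N. Pads are 19 mm wide; open, the fingers measure 117 mm over their backs; the gripper's body (75 mm by 190 mm) begins 51 mm behind the grasp point.
Start: joints at [-1.127, 0.332, -0.065, 1.46, 0.022, 1.35, -0.088], TCP at [0.281, 0.558, 0.24] pointing down, gripper open.
Joint ranges: [-2.6, 2.6], [-0.5, 2.12], [-1.47, 1.34], [0.16, 2.42], [-1.27, 4.41], [0.06, 2.06], [-2.6, 2.6]. Speed limits (rad/s): [2.22, 2.22, 2.79, 2.79, 3.14, 3.14, 3.14].

INTERFACE

Orientations are given as a unit quaternion [x, y, z, w].
In Python, from bench import r, optics, close_job gives the robot as it stands.
- The arm moves only by the shell command python3 -m inch 'ROWS' [OPENING] [FORCE]. ROWS is JSON, a list of rows, each an object with "translation": the shift along the tool's x, y, z in cm, a list of three; "spin": the turn about the tool's x in degrees. In form: [{"translation": [tx, ty, tz], "spin": spin}, ...]. A call has 1 to 20 rows; each row shifts and turns the pose as measured when the row begins, along the tool's axes as they then stand; what a row does not reach is not made up. A row lasts 1/8 s, in which the tool goes at most 62.5 mm and 10.7 degrees, less where a joint would pass 70% of its speed; a pose out of reach is approached as far as the arm can. A call is refused whole if a number of a shift passes 6.25 or a number of a turn 10.7, either way. A call with a gripper value outside its range is refused whole. OPENING is the closure, from 0 (fully open) to 1 (shut), set as the call begins (- or left out, the last holds). The fingers move at their own pace and stop on an object; FORCE is the grip in N (left out, the last holds). Time passes only in rows, so rows that do not move let the fingers close. It gives the time, the measured TCP pose, the force and the opening at its end, in the units of the state.
- r.read_state(): the state, without advancing time (a new reading comes with each control period).
- optics.camera(name): name is "side" or "top"; returns the picture (420x560x3 uint8, red, green, blue); there is no depth.
- optics.camera_model(name): a dict with "camera_matrix" (3x3 intrinsics, pixels), "world_from_camera" (4x4, takes a point from camera to world coordinates). Camera axes: x right, y down, z forward; pixel columns grow to the right and rows downward; lengths in m; the calibration is good to about 2 mm. A picture is of the moment at which its call begins. camera_model takes no time and is no camera call.
- close_job(): hands the job in, once; it reports no verdict.
The state is a dict: "time": time; "joint_positions": joint angles; "joint_vel": joint speeds; "joint_torque": joint torques, N m; "ee_pos": TCP position; "eef_rot": TCP orientation; "ft_force": force on the tool from outside, world axes, zero at the start; "torque": the same for the moment, N m; "width": finger opening in m.
Only numpy, scipy, OpenCV 4.12 (cv2) and the standard library are available. Lean on these libraries where they do the work, as an engineer would, in place of code of your own. Each camera call takes 0.05 s, during which the arm holds its last target.

## Working session

There is one attempt and no reset: what is moved stays moved. The work goes in short steps, Python scripts to look and compute and a shell command to move; the robot and the scene stay as the last step left them, time stands still between calls to the robot, and variables do not carry over. Pictures are saved under pics/ and viewed, and the job is handed in when it is done.

```bash
ls; mkdir -p pics; python3 - <<'E'
from bench import r, optics
import cv2
for n in("top","side"):
    im=optics.camera(n); cv2.imwrite(f"pics/{n}0.png",im[:,:,::-1]); m=optics.camera_model(n); print(n,m)
print(r.read_state())
E
```

```text
pics
top {'camera_matrix': array([[505.18691942,   0.        , 280.6604046 ],
       [  0.        , 505.18691942, 211.67621683],
       [  0.        ,   0.        ,   1.        ]]), 'world_from_camera': array([[-0.01023008, -0.99049689,  0.13715416,  0.31842317],
       [-0.99991587,  0.01122694,  0.00649653,  0.20292912],
       [-0.00797462, -0.13707617, -0.99052841,  1.13873391],
       [ 0.        ,  0.        ,  0.        ,  1.        ]])}
side {'camera_matrix': array([[541.42150927,   0.        , 268.50839645],
       [  0.        , 541.42150927, 213.42788417],
       [  0.        ,   0.        ,   1.        ]]), 'world_from_camera': array([[ 0.96358346, -0.18067127,  0.19714159,  0.24390047],
       [-0.26740436, -0.64730283,  0.71378845, -0.59822195],
       [-0.00135076, -0.74051126, -0.67204259,  0.84737466],
       [ 0.        ,  0.        ,  0.        ,  1.        ]])}
{'time': 0.1, 'joint_positions': array([-1.12657388,  0.33280254, -0.0646925 ,  1.46082707,  0.02162019,
        1.34988329, -0.08850368]), 'joint_vel': array([ 0.00024245, -0.0020558 ,  0.00092099, -0.00169541, -0.00235267,
       -0.00111183,  0.0012038 ]), 'joint_torque': array([ 1.03181272e-03, -6.24543571e+01,  2.44132604e-02, -3.90714169e+01,
       -6.14460767e-02,  3.67500563e-02,  4.84503232e-05]), 'ee_pos': array([0.28115517, 0.55784787, 0.23885175]), 'eef_rot': array([ 0.16312136,  0.68800694, -0.16397434,  0.68785921]), 'ft_force': array([-0.19689106, -0.53526811, -1.27274733]), 'torque': array([ 0.00104868, -0.01446484,  0.01183316]), 'width': 0.08681989214294529}
```

View pics/top0.png

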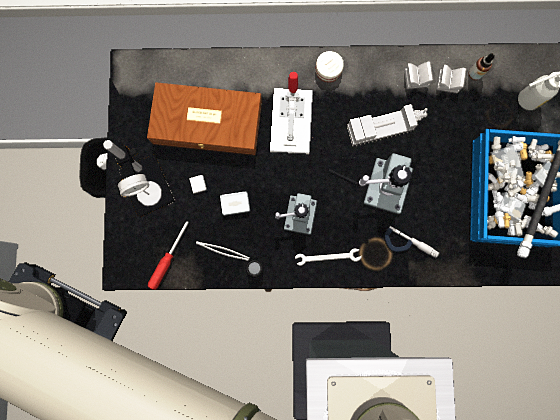

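View pics/side0.png

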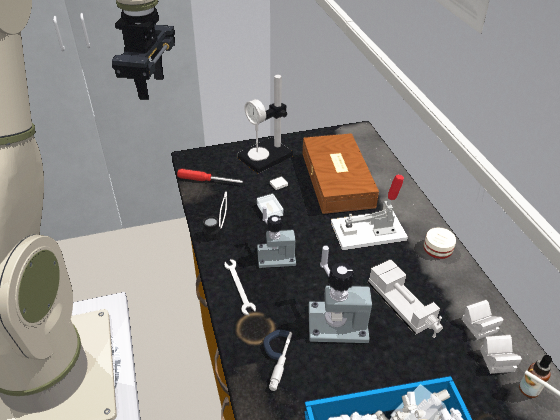

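Two fixtures fit the description. One is at top ≈(299,213), side ≈(277,245), and the other at top ≈(388,183), side ≈(340,310). The second looks larger, so I'll confirm that with enlarged crops.

```bash
python3 - <<'E'
import cv2, numpy as np
a=cv2.imread("pics/top0.png")[130:250,260:440]; b=cv2.imread("pics/side0.png")[205:355,235:415]
a=cv2.resize(a,None,fx=4.4,fy=4.4,interpolation=cv2.INTER_CUBIC);b=cv2.resize(b,None,fx=4,fy=4,interpolation=cv2.INTER_CUBIC)
cv2.imwrite("pics/ca.png",a);cv2.imwrite("pics/cb.png",b)
E
```

```text
(no output)
```

View pics/ca.png

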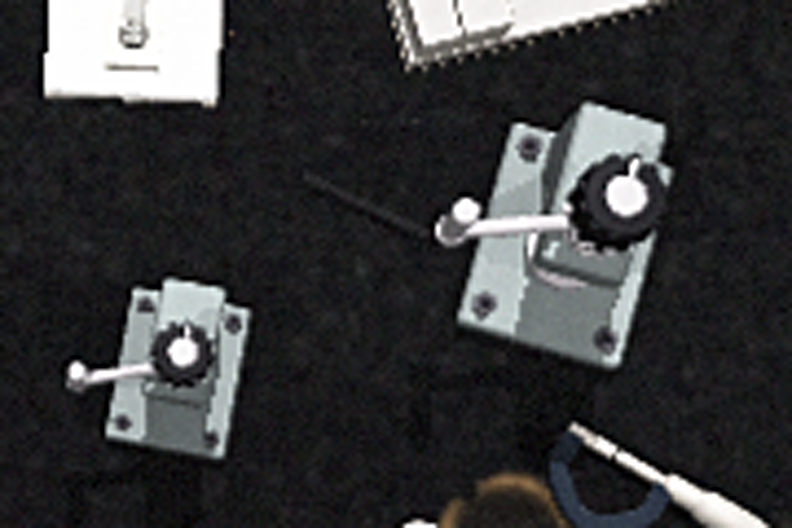

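View pics/cb.png

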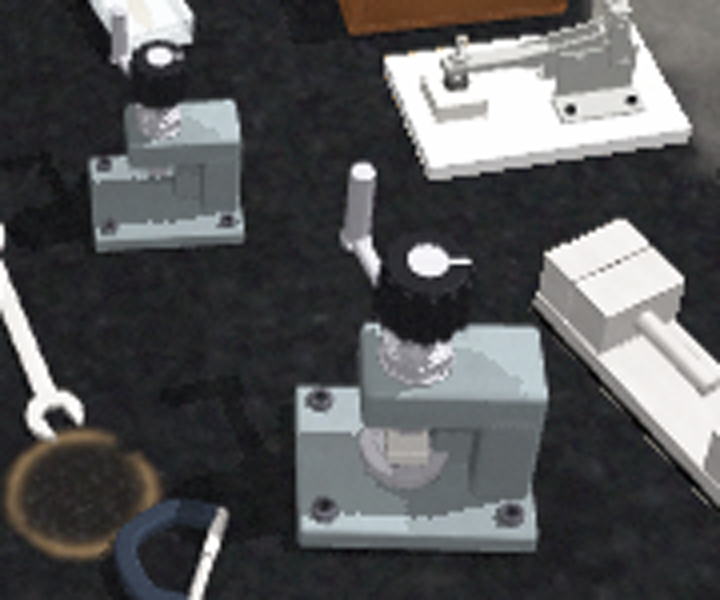

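The enlarged crops confirm it: the fixture at top (388,183) has a base about 1.45 times larger, so that is the target. Its knob cap is near top (402.5,174.3) and side (342.5,270), and its post tip near top (366,178) and side (325.7,247.5). Next I'll measure those points.

```bash
cat > h.py <<'E'
import numpy as np, cv2
from bench import r, optics
M={n:optics.camera_model(n) for n in("top","side")}
def ray(n,p):
    K,T=M[n]["camera_matrix"],M[n]["world_from_camera"]
    d=T[:3,:3]@np.linalg.inv(K)@[p[0],p[1],1]; return T[:3,3],d
def plane(n,p,z):
    o,d=ray(n,p); return o+d*(z-o[2])/d[2]
def tri(pt,ps):
    A=[];b=[]
    for n,p in(("top",pt),("side",ps)):
        o,d=ray(n,p); d=d/np.linalg.norm(d); Q=np.eye(3)-np.outer(d,d);A.append(Q);b.append(Q@o)
    return np.linalg.lstsq(np.vstack(A),np.hstack(b),rcond=None)[0]
def proj(n,P):
    K,T=M[n]["camera_matrix"],M[n]["world_from_camera"]
    c=K@(T[:3,:3].T@(np.array(P)-T[:3,3])); return c[:2]/c[2]
def tool():
    from scipy.spatial.transform import Rotation as R
    s=r.read_state(); return s,np.array(s["ee_pos"]),R.from_quat(s["eef_rot"]).as_matrix()
E
python3 - <<'E'
from h import *
np.set_printoptions(precision=4,suppress=True)
# refine white blob centres
for n,p in(("top",(402.5,174.3)),("side",(342.5,270)),("top",(366.1,178)),("side",(325.7,247.5))):
    im=cv2.imread(f"pics/{n}0.png"); g=cv2.cvtColor(im,cv2.COLOR_BGR2GRAY)
    x,y=map(int,map(round,p)); w=g[y-8:y+9,x-8:x+9]>200
    k,l,st,c=cv2.connectedComponentsWithStats(w.astype(np.uint8)); 
    for i in range(1,k): 
        if st[i,4]>8: print(n,p,c[i]+[x-8,y-8],st[i])
for nm,a,b,z in(("knob",(402.5,174.3),(342.5,270),.152),("post",(366.1,178),(325.7,247.5),.140)):
    print(nm,tri(a,b),plane("top",a,z),plane("side",b,z))
# base corners z=.014 from top crop
C=[(513,123),(459,324),(616,366),]
P=[plane("top",(260+x/4.4,130+y/4.4),.014) for x,y in C]
print(np.array(P)); 
for i in(0,1): d=P[i+1]-P[i]; print(np.linalg.norm(d),np.degrees(np.arctan2(d[1],d[0])))
E
```

```text
top (402.5, 174.3) [401.9403 173.3881] [ 4  0  9 13 67]
side (342.5, 270) [341.9219 269.7344] [ 3  4 14  8 64]
top (366.1, 178) [368.087  179.1957] [ 5  5 12  8 46]
side (325.7, 247.5) [325.3684 247.5263] [ 5  6  6  4 19]
knob [ 0.5289 -0.0338  0.1533] [ 0.5273 -0.0336  0.152 ] [ 0.5314 -0.0327  0.152 ]
post [0.525  0.0365 0.1398] [0.5232 0.0369 0.14  ] [0.5269 0.0363 0.14  ]
[[ 0.5952 -0.0095  0.014 ]
 [ 0.4903  0.0219  0.014 ]
 [ 0.4677 -0.0573  0.014 ]]
0.10951170569060799 163.34946933098442
0.08234594838437258 -105.90504257453958
```

```bash
cat >> h.py <<'E'
def go(P,ydir=None):
    """remaining shift in tool axes (cm) to P, spin (deg) to bring tool y to world angle ydir (mod 180)"""
    s,p,R=tool(); print("t",round(s["time"],2),"p",p.round(4),"x",R[:,0].round(3),"yang",round(np.degrees(np.arctan2(R[1,1],R[0,1])),1),"q",np.round(s["joint_positions"],2),"F",np.round(s["ft_force"],1),"M",np.round(s["torque"],3),"w",round(s["width"],4))
    print("shift cm",(R.T@(np.array(P)-p)*100).round(2))
    if ydir is not None:
        a=np.degrees(np.arctan2(R[1,1],R[0,1])); d=(a-ydir+90)%180-90; print("spin",round(d,1))
E
python3 -c "
from h import *
go([.525,.0365,.24],3.5)"
```

```text
t 0.1 p [0.2812 0.5578 0.2389] x [-0.    -0.001 -1.   ] yang 63.3 q [-1.13  0.33 -0.06  1.46  0.02  1.35 -0.09] F [-0.2 -0.5 -1.3] M [ 0.001 -0.014  0.012] w 0.0868
shift cm [ -0.07 -35.58  45.24]
spin 59.8
```

```bash
python3 -m inch '[{"translation":[0,-3.2,4.1],"spin":0},{"translation":[0,-3.2,4.1],"spin":0},{"translation":[0,-3.2,4.1],"spin":0},{"translation":[0,-3.2,4.1],"spin":0},{"translation":[0,-3.2,4.1],"spin":0},{"translation":[0,-3.2,4.1],"spin":0}]' 0 10; python3 -c "
from h import *
go([.525,.0365,.24],3.5)"
```

```text
time: 0.85
ee_pos: [0.4151, 0.2699, 0.2361]
eef_rot: [0.159, 0.69, -0.163, 0.687]
ft_force: [0.2, -0.2, 0.1]
width: 0.087
t 0.85 p [0.4151 0.2699 0.2361] x [-0.004 -0.003 -1.   ] yang 63.7 q [-0.79  0.05  0.12  1.8  -0.01  1.3   0.45] F [ 0.2 -0.2  0.1] M [ 0.073 -0.053  0.053] w 0.087
shift cm [ -0.36 -16.05  20.2 ]
spin 60.2
```

```bash
python3 -m inch '[{"translation":[0,-3.2,4.0],"spin":0},{"translation":[0,-3.2,4.0],"spin":0},{"translation":[-0.2,-3.2,4.0],"spin":0},{"translation":[-0.2,-3.2,4.0],"spin":0},{"translation":[0,-3.2,4.0],"spin":0},{"translation":[0,0,0],"spin":10},{"translation":[0,0,0],"spin":10},{"translation":[0,0,0],"spin":10},{"translation":[0,0,0],"spin":10},{"translation":[0,0,0],"spin":10},{"translation":[0,0,0],"spin":10}]'; python3 -c "
from h import *
go([.525,.0365,.16],3.5)"
```

```text
time: 2.22
ee_pos: [0.5249, 0.0232, 0.2378]
eef_rot: [0.49, 0.507, -0.497, 0.505]
ft_force: [-0.8, -0.2, -0.0]
width: 0.0873
t 2.23 p [0.5249 0.0232 0.2378] x [-0.009 -0.006 -1.   ] yang 1.4 q [-0.55  0.12  0.45  1.74 -0.05  1.31 -0.06] F [-0.8 -0.2 -0. ] M [-0.104  0.011 -0.014] w 0.0873
shift cm [ 7.77  0.12 -1.37]
spin -2.1
```

```bash
python3 -m inch '[{"translation":[0,0,-1.3],"spin":-2},{"translation":[2,0.1,0],"spin":0},{"translation":[2.5,0,0],"spin":0},{"translation":[2,0,0],"spin":0},{"translation":[0,0,0],"spin":0}]' 0.3; python3 -c "
from h import *
import cv2
go([.525,.0365,.126],3.5)
cv2.imwrite('pics/top1.png',cv2.resize(optics.camera('top')[110:240,300:460,::-1],None,fx=4,fy=4))
cv2.imwrite('pics/side1.png',cv2.resize(optics.camera('side')[180:330,250:420,::-1],None,fx=4,fy=4))
"
```

```text
time: 2.85
ee_pos: [0.5242, 0.041, 0.1703]
eef_rot: [0.473, 0.524, -0.481, 0.521]
ft_force: [-0.3, -0.0, 0.0]
width: 0.0613
t 2.85 p [0.5242 0.041  0.1703] x [-0.01  -0.005 -1.   ] yang 5.2 q [-0.55  0.17  0.43  1.83 -0.07  1.17 -0.01] F [-0.3 -0.   0. ] M [-0.065  0.015  0.039] w 0.0613
shift cm [4.43 0.08 0.44]
spin 1.7
```

View pics/side1.png

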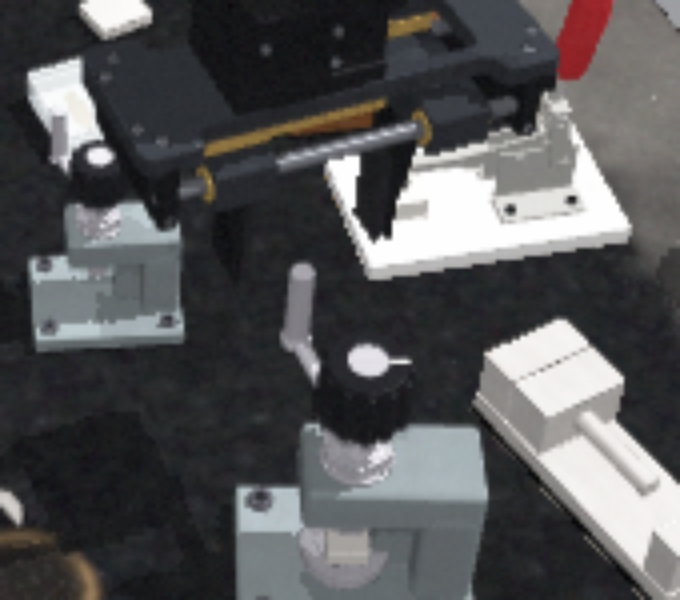

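The side crop shows the post tip at (303,268). The two fingers, at (230,270) and (383,235), straddle it from above. Next I descend and close.

```bash
python3 -m inch '[{"translation":[1.5,0.1,0.4],"spin":0},{"translation":[1.6,0,0],"spin":1},{"translation":[1.2,0,0],"spin":0},{"translation":[0.2,0,0],"spin":0},{"translation":[0,0,0],"spin":0}]' ; python3 -c "
from h import *
go([.525,.0365,.126],3.5)
"
```

```text
time: 3.58
ee_pos: [0.5271, 0.0368, 0.125]
eef_rot: [0.479, 0.518, -0.484, 0.517]
ft_force: [-0.6, 0.9, 0.3]
width: 0.0606
t 3.58 p [0.5271 0.0368 0.125 ] x [-0.006 -0.004 -1.   ] yang 4.1 q [-0.54  0.23  0.43  1.87 -0.1   1.07  0.  ] F [-0.6  0.9  0.3] M [-0.105  0.087 -0.013] w 0.0606
shift cm [-0.1  -0.21  0.02]
spin 0.6
```

```bash
python3 -m inch '[{"translation":[0,-0.2,0],"spin":0},{"translation":[0,0,0],"spin":0},{"translation":[0,0,0],"spin":0},{"translation":[0,0,0],"spin":0},{"translation":[0,0,0],"spin":0}]' 1 15; python3 -c "
from h import *
go([.525,.0365,.126],3.5)
"
```

```text
time: 4.2
ee_pos: [0.5256, 0.0369, 0.1262]
eef_rot: [0.48, 0.518, -0.483, 0.518]
ft_force: [0.2, 0.3, -0.8]
width: 0.0189
t 4.2 p [0.5256 0.0369 0.1262] x [-0.004 -0.003 -1.   ] yang 4.2 q [-0.54  0.22  0.43  1.87 -0.1   1.07  0.  ] F [ 0.2  0.3 -0.8] M [-0.045  0.027 -0.015] w 0.0189
shift cm [ 0.02 -0.06  0.03]
spin 0.7
```

```bash
python3 -m inch '[{"translation":[0,0,0],"spin":0},{"translation":[0,0,0],"spin":0},{"translation":[0,-0.7,0.04],"spin":-5.7},{"translation":[0,-0.7,0.04],"spin":-5.7},{"translation":[0,-0.7,0.04],"spin":-5.7}]'; python3 -c "
from h import *
go([.525,.0365,.126],3.5)
s,p,R=tool(); d=p-[.528,-.0335,0]; print(np.hypot(*d[:2]),np.degrees(np.arctan2(d[1],d[0])))
"
```

```text
time: 4.82
ee_pos: [0.5069, 0.0333, 0.1263]
eef_rot: [0.396, 0.585, -0.397, 0.586]
ft_force: [3.2, 0.8, -4.9]
width: 0.0114
t 4.83 p [0.5069 0.0333 0.1263] x [ 0.001 -0.002 -1.   ] yang 21.8 q [-0.51  0.17  0.39  1.92 -0.07  1.06  0.29] F [ 3.2  0.8 -4.9] M [ 0.3   -0.812 -0.117] w 0.0114
shift cm [0.03 1.8  0.37]
spin 18.3
0.07002605215710912 107.55634279818717
```

```bash
python3 -m inch '[{"translation":[0,-0.7,0.04],"spin":-5.7},{"translation":[0,-0.7,0.04],"spin":-5.7},{"translation":[0,-0.7,0.04],"spin":-5.7},{"translation":[0,-0.7,0.04],"spin":-5.7},{"translation":[0,-0.7,0.04],"spin":-5.7},{"translation":[0,-0.7,0.04],"spin":-5.7},{"translation":[0,0,0],"spin":0},{"translation":[0,0,0],"spin":0}]'; python3 -c "
from h import *
go([.525,.0365,.126],3.5)
s,p,R=tool(); d=p-[.528,-.0335,0]; print(np.hypot(*d[:2]),np.degrees(np.arctan2(d[1],d[0])))
"
```

```text
time: 5.82
ee_pos: [0.4761, 0.0112, 0.1262]
eef_rot: [0.202, 0.677, -0.198, 0.68]
ft_force: [-1.2, 0.8, -0.2]
width: 0.0113
t 5.83 p [0.4761 0.0112 0.1262] x [ 0.006  0.004 -1.   ] yang 57.2 q [-0.46  0.1   0.36  2.   -0.04  1.04  0.92] F [-1.2  0.8 -0.2] M [ 0.004  0.163 -0.009] w 0.0113
shift cm [0.06 4.78 2.74]
spin 53.7
0.0685134913525144 139.25933042410412
```

```bash
python3 -m inch '[{"translation":[0,0,0],"spin":0},{"translation":[0,0,0],"spin":0},{"translation":[0,0,0],"spin":0},{"translation":[-3,0,0],"spin":0},{"translation":[-3,0,0],"spin":0},{"translation":[-1.3,0,0],"spin":-10},{"translation":[0,0,0],"spin":-10}]' 0.25 15; python3 -c "
from h import *
go([.528,-.0335,.19],77)
"
```

```text
time: 6.7
ee_pos: [0.4761, 0.0112, 0.2014]
eef_rot: [0.078, 0.701, -0.076, 0.705]
ft_force: [0.1, 0.1, -0.7]
width: 0.0643
t 6.7 p [0.4761 0.0112 0.2014] x [ 0.007  0.003 -1.   ] yang 77.5 q [-0.46  0.01  0.35  1.91 -0.01  1.21  1.24] F [ 0.1  0.1 -0.7] M [-0.004  0.026  0.014] w 0.0643
shift cm [ 1.16 -3.25  6.03]
spin 0.5
```

```bash
python3 -m inch '[{"translation":[0,-1.6,3],"spin":0},{"translation":[0.5,-1.6,3],"spin":0},{"translation":[0,0,0],"spin":0}]'; python3 -c "
from h import *
go([.528,-.0335,.138],77)
cv2.imwrite('pics/side2.png',cv2.resize(optics.camera('side')[180:330,250:420,::-1],None,fx=4,fy=4))
"
```

```text
time: 7.08
ee_pos: [0.5296, -0.0334, 0.1971]
eef_rot: [0.077, 0.7, -0.074, 0.706]
ft_force: [-0.5, 0.3, -0.7]
width: 0.0654
t 7.08 p [ 0.5296 -0.0334  0.1971] x [ 0.008  0.004 -1.   ] yang 77.7 q [-0.4   0.15  0.41  1.8  -0.07  1.21  1.39] F [-0.5  0.3 -0.7] M [0.007 0.008 0.017] w 0.0654
shift cm [ 5.91 -0.08 -0.2 ]
spin 0.7
```

View pics/side2.png

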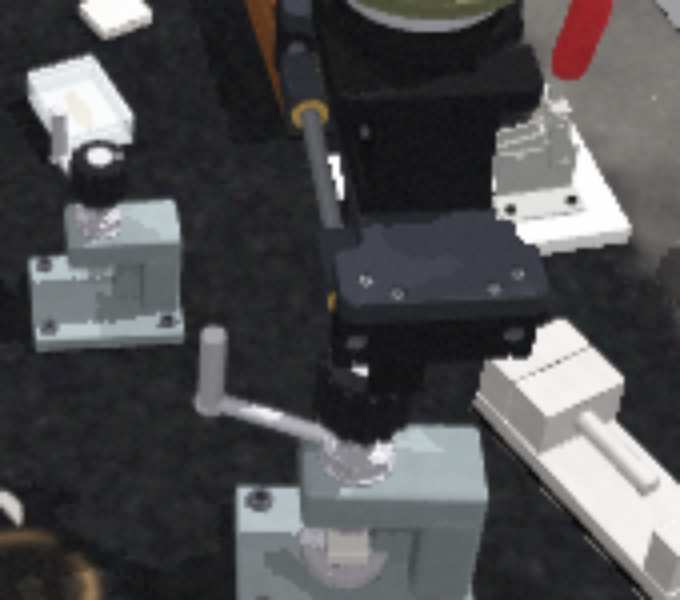

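The lever has swung, with the post now at crop (212,335), and the gripper is centred over the knob at (362,375). Next I descend onto the knob.

```bash
python3 -m inch '[{"translation":[2,0,-0.1],"spin":0},{"translation":[2,0,0],"spin":0},{"translation":[1.7,0,0],"spin":0},{"translation":[0.2,0,0],"spin":0},{"translation":[0,0,0],"spin":0}]'; python3 -c "
from h import *
go([.528,-.0335,.137],77)
"
```

```text
time: 7.75
ee_pos: [0.5275, -0.0285, 0.1377]
eef_rot: [0.077, 0.7, -0.072, 0.706]
ft_force: [0.4, -0.1, -0.8]
width: 0.0652
t 7.75 p [ 0.5275 -0.0285  0.1377] x [ 0.009  0.007 -1.   ] yang 77.9 q [-0.39  0.2   0.41  1.87 -0.1   1.08  1.41] F [ 0.4 -0.1 -0.8] M [ 0.052 -0.03  -0.016] w 0.0652
shift cm [ 0.07 -0.48  0.15]
spin 0.9
```

```bash
python3 -m inch '[{"translation":[0,-0.45,0.1],"spin":0},{"translation":[0,0,0],"spin":0},{"translation":[0,0,0],"spin":0},{"translation":[0,0,0],"spin":0},{"translation":[0,0,0],"spin":0}]' 1 50; python3 -c "
from h import *
go([.528,-.0335,.137],77)
"
```

```text
time: 8.38
ee_pos: [0.5287, -0.0318, 0.1393]
eef_rot: [0.077, 0.699, -0.07, 0.707]
ft_force: [1.0, 0.1, -1.4]
width: 0.0392
t 8.38 p [ 0.5287 -0.0318  0.1393] x [ 0.012  0.008 -1.   ] yang 78.0 q [-0.39  0.2   0.41  1.87 -0.1   1.08  1.42] F [ 1.   0.1 -1.4] M [-0.557  0.072 -0.083] w 0.0392
shift cm [ 0.23 -0.18 -0.03]
spin 1.0
```

```bash
python3 -m inch '[{"translation":[0,0,0],"spin":0},{"translation":[0,0,0],"spin":0}]'; python3 -c "
from h import *
go([.528,-.0335,.137],77)
"; python3 -m inch '[{"translation":[0,0,0],"spin":5},{"translation":[0.02,0,0],"spin":5}]'; python3 -c "
from h import *
go([.528,-.0335,.137],77)
"
```

```text
time: 8.62
ee_pos: [0.5287, -0.0319, 0.1393]
eef_rot: [0.077, 0.699, -0.07, 0.707]
ft_force: [0.5, 1.8, -0.9]
width: 0.0389
t 8.62 p [ 0.5287 -0.0319  0.1393] x [ 0.012  0.008 -1.   ] yang 78.0 q [-0.39  0.2   0.41  1.87 -0.1   1.08  1.42] F [ 0.5  1.8 -0.9] M [-0.004 -0.058 -0.051] w 0.0389
shift cm [ 0.23 -0.17 -0.04]
spin 1.0
time: 8.88
ee_pos: [0.5286, -0.032, 0.1388]
eef_rot: [0.139, 0.69, -0.132, 0.697]
ft_force: [1.8, 1.4, -0.4]
width: 0.0393
t 8.88 p [ 0.5286 -0.032   0.1388] x [ 0.012  0.008 -1.   ] yang 67.8 q [-0.4   0.2   0.43  1.87 -0.1   1.08  1.25] F [ 1.8  1.4 -0.4] M [-0.208 -0.05   0.28 ] w 0.0393
shift cm [ 0.18 -0.16  0.  ]
spin -9.2
```

```bash
cat > k.py <<'E'
from h import *
s,p,R=tool(); a=78-np.degrees(np.arctan2(R[1,1],R[0,1]))
o="t %.2f knob %.1f deg %.3f rad Mz %.3f M %s F %s p %s x %s j7 %.2f"%(s["time"],a,np.radians(a),s["torque"][2],np.round(s["torque"][:2],2),np.round(s["ft_force"],1),p.round(4),R[:2,0].round(3),s["joint_positions"][6])
print(o); open("log.txt","a").write(o+"\n")
E
python3 -m inch '[{"translation":[0.02,0,0],"spin":5},{"translation":[0.026,0,0],"spin":5}]' >/dev/null; python3 k.py;  python3 -m inch '[{"translation":[0.026,0,0],"spin":5},{"translation":[0.026,0,0],"spin":5}]' >/dev/null; python3 k.py;  python3 -m inch '[{"translation":[0.026,0,0],"spin":5}]' >/dev/null; python3 k.py;python3 -m inch '[{"translation":[0.026,0,0],"spin":5}]' >/dev/null; python3 k.py
```

```text
t 9.12 knob 20.4 deg 0.356 rad Mz 0.293 M [-0.29  0.14] F [0.6 1.5 0.5] p [ 0.5285 -0.032   0.1383] x [0.011 0.007] j7 1.07
t 9.38 knob 30.7 deg 0.535 rad Mz 0.243 M [-0.22  0.17] F [ 0.7  1.6 -0.2] p [ 0.5285 -0.0319  0.1377] x [0.011 0.007] j7 0.90
t 9.50 knob 35.8 deg 0.625 rad Mz 0.274 M [-0.16  0.22] F [ 1.   2.8 -0.3] p [ 0.5284 -0.0319  0.1375] x [0.011 0.006] j7 0.81
t 9.62 knob 40.9 deg 0.715 rad Mz 0.307 M [-0.09  0.19] F [ 1.8  1.7 -0.3] p [ 0.5284 -0.0319  0.1372] x [0.011 0.006] j7 0.72
```

```bash
python3 -m inch '[{"translation":[0.026,0,0],"spin":5}]' >/dev/null; python3 k.py;  python3 -m inch '[{"translation":[0.026,0,0],"spin":5}]' >/dev/null; python3 k.py;  python3 -m inch '[{"translation":[0.026,0,0],"spin":5}]' >/dev/null; python3 k.py;python3 -m inch '[{"translation":[0.026,0,0],"spin":5}]' >/dev/null; python3 k.py
```

```text
t 9.75 knob 46.1 deg 0.804 rad Mz 0.306 M [-0.19  0.25] F [ 0.7  1.2 -0. ] p [ 0.5284 -0.0319  0.137 ] x [0.01  0.006] j7 0.64
t 9.88 knob 51.2 deg 0.894 rad Mz 0.363 M [-0.15  0.23] F [ 1.4  0.8 -0.4] p [ 0.5284 -0.0318  0.1367] x [0.01  0.006] j7 0.55
t 10.00 knob 56.3 deg 0.983 rad Mz 0.344 M [-0.08  0.27] F [ 0.9  1.3 -1. ] p [ 0.5284 -0.0318  0.1365] x [0.01  0.006] j7 0.46
t 10.12 knob 61.5 deg 1.073 rad Mz 0.403 M [-0.13  0.26] F [ 1.5  1.4 -1. ] p [ 0.5284 -0.0318  0.1363] x [0.01  0.005] j7 0.37
```

```bash
python3 -m inch '[{"translation":[0.026,0,0],"spin":5}]' >/dev/null; python3 k.py;  python3 -m inch '[{"translation":[0.026,0,0],"spin":5}]' >/dev/null; python3 k.py
```

```text
t 10.25 knob 66.6 deg 1.162 rad Mz 0.447 M [-0.08  0.24] F [ 2.   2.  -0.8] p [ 0.5284 -0.0317  0.136 ] x [0.01  0.005] j7 0.29
t 10.38 knob 71.7 deg 1.252 rad Mz 0.454 M [-0.05  0.24] F [1.2 0.1 0.1] p [ 0.5284 -0.0317  0.1358] x [0.01  0.005] j7 0.20
```

```bash
python3 -m inch '[{"translation":[-0.02,0,0],"spin":-4}]' >/dev/null; python3 k.py;  python3 -m inch '[{"translation":[-0.02,0,0],"spin":-4}]' >/dev/null; python3 k.py; python3 -m inch '[{"translation":[-0.02,0,0],"spin":-4}]' >/dev/null; python3 k.py; python3 -m inch '[{"translation":[-0.02,0,0],"spin":-4}]' >/dev/null; python3 k.py; python3 -m inch '[{"translation":[-0.02,0,0],"spin":-4}]' >/dev/null; python3 k.py; python3 -m inch '[{"translation":[-0.02,0,0],"spin":-4}]' >/dev/null; python3 k.py
```

```text
t 10.50 knob 67.7 deg 1.182 rad Mz -0.155 M [-0.1   0.13] F [ 1.4  2.1 -2.2] p [ 0.5283 -0.0317  0.136 ] x [0.01  0.005] j7 0.27
t 10.62 knob 63.6 deg 1.110 rad Mz -0.171 M [-0.01  0.15] F [ 1.9  1.4 -1.5] p [ 0.5284 -0.0317  0.1361] x [0.01  0.005] j7 0.34
t 10.75 knob 59.5 deg 1.039 rad Mz -0.190 M [-0.05  0.11] F [ 1.6  1.9 -0.8] p [ 0.5284 -0.0317  0.1363] x [0.01  0.005] j7 0.41
t 10.88 knob 55.4 deg 0.967 rad Mz -0.210 M [-0.    0.12] F [ 1.5  1.4 -1.7] p [ 0.5284 -0.0318  0.1365] x [0.01  0.005] j7 0.48
t 11.00 knob 51.3 deg 0.895 rad Mz -0.262 M [-0.01  0.11] F [ 2.5  1.4 -1.5] p [ 0.5284 -0.0318  0.1367] x [0.01  0.006] j7 0.55
t 11.12 knob 47.2 deg 0.824 rad Mz -0.226 M [-0.05  0.06] F [ 1.1  2.  -1.1] p [ 0.5284 -0.0318  0.1369] x [0.01  0.006] j7 0.62
```

```bash
python3 -m inch '[{"translation":[0.02,0,0],"spin":4}]' >/dev/null; python3 k.py;  python3 -m inch '[{"translation":[0.02,0,0],"spin":4}]' >/dev/null; python3 k.py; python3 -m inch '[{"translation":[0.02,0,0],"spin":4}]' >/dev/null; python3 k.py; python3 -m inch '[{"translation":[0.02,0,0],"spin":4}]' >/dev/null; python3 k.py; python3 -m inch '[{"translation":[0,0,0],"spin":0},{"translation":[0,0,0],"spin":0},{"translation":[0,0,0],"spin":0},{"translation":[0,0,0],"spin":0}]' >/dev/null; python3 k.py
python3 - <<'E'
import re,numpy as np
from scipy.optimize import least_squares
L=[l.split() for l in open('log.txt')]
t=np.array([[float(l[1]),float(l[5]),float(l[8])] for l in L])[:-1]
s=np.where((t[:,0]>10.4)&(t[:,0]<11.2),-1,1)
f=lambda q,k=.3: q[0]*s+q[2]+k*np.maximum(t[:,1]-q[1],0)-t[:,2]
o=least_squares(f,[.28,.7,0]);J=np.linalg.inv(o.jac.T@o.jac);print(o.x,np.sqrt(np.diag(J)*2*o.cost/(len(t)-3)))
E
```

```text
t 11.25 knob 51.2 deg 0.893 rad Mz 0.286 M [-0.1   0.21] F [ 1.1  1.2 -0.2] p [ 0.5284 -0.0318  0.1367] x [0.009 0.006] j7 0.55
t 11.38 knob 55.3 deg 0.964 rad Mz 0.422 M [-0.08  0.23] F [ 1.3  1.2 -1.2] p [ 0.5284 -0.0318  0.1365] x [0.009 0.006] j7 0.48
t 11.50 knob 59.4 deg 1.036 rad Mz 0.361 M [-0.13  0.18] F [ 1.1  1.1 -0.7] p [ 0.5284 -0.0318  0.1364] x [0.009 0.005] j7 0.41
t 11.62 knob 63.5 deg 1.107 rad Mz 0.396 M [-0.05  0.21] F [ 1.7  0.8 -1.5] p [ 0.5284 -0.0318  0.1362] x [0.009 0.005] j7 0.34
t 12.12 knob 63.3 deg 1.105 rad Mz -0.099 M [0.02 0.16] F [ 1.7  2.2 -1.2] p [ 0.5284 -0.0317  0.1362] x [0.009 0.006] j7 0.34
[ 0.28905076  0.65027273 -0.01905076] [0.00684206 0.05853967 0.01700424]
```

```bash
python3 -m inch '[{"translation":[0,0,0],"spin":0},{"translation":[0,0,0],"spin":0},{"translation":[0,0,0],"spin":0},{"translation":[-3,0,0],"spin":0},{"translation":[-3,0,0],"spin":0},{"translation":[0,0,0],"spin":0}]' 0.25 15; python3 -c "
from h import *
go([.4761,.0112,.19],57)
"
```

```text
time: 12.88
ee_pos: [0.5274, -0.0333, 0.1977]
eef_rot: [0.435, 0.558, -0.429, 0.561]
ft_force: [0.7, 0.3, -0.7]
width: 0.0649
t 12.88 p [ 0.5274 -0.0333  0.1977] x [ 0.008  0.005 -1.   ] yang 14.7 q [-0.51  0.14  0.54  1.81 -0.08  1.21  0.31] F [ 0.7  0.3 -0.7] M [-0.07   0.022 -0.031] w 0.0649
shift cm [ 0.74 -3.84 -5.6 ]
spin -42.3
```

```bash
python3 -m inch '[{"translation":[0,-1.9,-2.8],"spin":0},{"translation":[0,-1.9,-2.8],"spin":0},{"translation":[0,0,0],"spin":-10.5},{"translation":[0,0,0],"spin":-10.5},{"translation":[0,0,0],"spin":-10.5},{"translation":[0,0,0],"spin":-10.5},{"translation":[0,0,0],"spin":0}]'; python3 -c "
from h import *
go([.4761,.0112,.126],57)
cv2.imwrite('pics/side3.png',cv2.resize(optics.camera('side')[180:330,250:420,::-1],None,fx=4,fy=4))
"
```

```text
time: 13.75
ee_pos: [0.4722, 0.0123, 0.192]
eef_rot: [0.199, 0.678, -0.197, 0.679]
ft_force: [0.1, 0.4, 0.2]
width: 0.065
t 13.75 p [0.4722 0.0123 0.192 ] x [ 0.002  0.003 -1.   ] yang 57.5 q [-0.6   0.01  0.48  1.94 -0.01  1.19  0.89] F [0.1 0.4 0.2] M [ 0.046 -0.045  0.004] w 0.065
shift cm [6.6  0.09 0.39]
spin 0.5
```

View pics/side3.png

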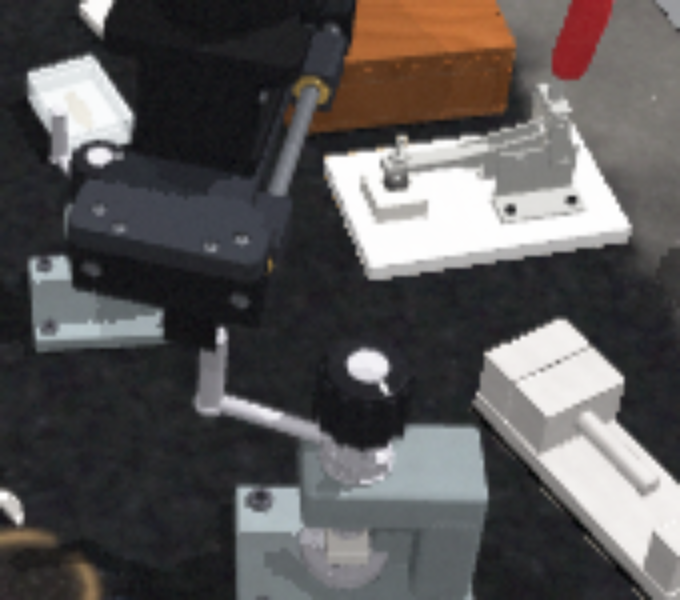

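The knob's white index mark has moved from crop (400,360) to (383,388), which fits a clockwise turn of about 60°. The post at (212,345) is under the gripper. I'll descend, grip, and swing it back clockwise.

```bash
python3 -m inch '[{"translation":[2,0.1,0.4],"spin":0},{"translation":[2,0,0],"spin":0},{"translation":[2,0,0],"spin":0},{"translation":[0.5,0,0],"spin":0},{"translation":[0,0,0],"spin":0}]'; python3 -c "
from h import *
go([.4761,.0112,.126],57)
"
```

```text
time: 14.42
ee_pos: [0.4762, 0.011, 0.1247]
eef_rot: [0.207, 0.676, -0.204, 0.677]
ft_force: [-0.8, 0.3, -0.8]
width: 0.0653
t 14.43 p [0.4762 0.011  0.1247] x [ 0.002  0.003 -1.   ] yang 56.2 q [-0.58  0.1   0.49  2.01 -0.06  1.04  0.92] F [-0.8  0.3 -0.8] M [-0.009  0.004  0.022] w 0.0653
shift cm [-0.13  0.01 -0.02]
spin -0.8
```

```bash
python3 -m inch '[{"translation":[0,0,0],"spin":0},{"translation":[0,0,0],"spin":0},{"translation":[0,0,0],"spin":0},{"translation":[0,0,0],"spin":0},{"translation":[0,0,0],"spin":0},{"translation":[0,0,0],"spin":0},{"translation":[0,0,0],"spin":0},{"translation":[0,0.7,0.04],"spin":5.7},{"translation":[0,0.7,0.04],"spin":5.7},{"translation":[0,0.7,0.04],"spin":5.7},{"translation":[0,0.7,0.04],"spin":5.7},{"translation":[0,0.7,0.04],"spin":5.7}]' 1 20; python3 -c "
from h import *
go([.525,.0365,.126],3.5)
s,p,R=tool(); d=p-[.528,-.0335,0]; print(np.hypot(*d[:2]),np.degrees(np.arctan2(d[1],d[0])))
"
```

```text
time: 15.92
ee_pos: [0.5021, 0.0299, 0.1266]
eef_rot: [0.372, 0.601, -0.372, 0.602]
ft_force: [-2.6, -2.7, 3.7]
width: 0.0114
t 15.93 p [0.5021 0.0299 0.1266] x [ 0.    -0.001 -1.   ] yang 26.5 q [-0.63  0.17  0.52  1.94 -0.1   1.06  0.4 ] F [-2.6 -2.7  3.7] M [-0.731  0.566  0.146] w 0.0114
shift cm [0.06 2.34 0.44]
spin 23.0
0.06851679393563016 112.20976051001715
```

```bash
python3 -m inch '[{"translation":[0,0.7,0.02],"spin":5.7},{"translation":[0,0.7,0.02],"spin":5.7},{"translation":[0,0.6,0],"spin":5}]' - 25; python3 -c "
from h import *
go([.525,.0365,.126],3.5)
s,p,R=tool(); d=p-[.528,-.0335,0]; print(np.hypot(*d[:2]),np.degrees(np.arctan2(d[1],d[0])))
"; python3 -m inch '[{"translation":[0,0.3,0],"spin":1},{"translation":[0,0.3,0],"spin":1}]' - 25;  python3 -c "
from h import *
go([.525,.0365,.126],3.5)
s,p,R=tool(); d=p-[.528,-.0335,0]; print(np.hypot(*d[:2]),np.degrees(np.arctan2(d[1],d[0])))
"
```

```text
time: 16.3
ee_pos: [0.5203, 0.035, 0.1266]
eef_rot: [0.455, 0.54, -0.458, 0.54]
ft_force: [-4.2, -4.3, 5.1]
width: 0.0111
t 16.3 p [0.5203 0.035  0.1266] x [-0.003 -0.003 -1.   ] yang 9.5 q [-0.65  0.22  0.55  1.89 -0.13  1.07  0.12] F [-4.2 -4.3  5.1] M [-0.729  0.888  0.203] w 0.0111
shift cm [ 0.06  0.49 -0.07]
spin 6.0
0.06895293548363217 96.38738173174757
time: 16.55
ee_pos: [0.5253, 0.0355, 0.1266]
eef_rot: [0.464, 0.533, -0.469, 0.531]
ft_force: [-6.1, -1.3, 6.6]
width: 0.0112
t 16.55 p [0.5253 0.0355 0.1266] x [-0.006 -0.004 -1.   ] yang 7.5 q [-0.65  0.23  0.56  1.88 -0.14  1.07  0.09] F [-6.1 -1.3  6.6] M [-0.457  1.486  0.114] w 0.0112
shift cm [ 0.06 -0.01 -0.11]
spin 4.0
0.06901738851555107 92.2821678124739
```

```bash
for i in 1 ; do python3 -m inch '[{"translation":[0,0.25,0],"spin":0}]' - 30;  python3 -c "
from h import *
go([.525,.0365,.126],3.5)
s,p,R=tool(); d=p-[.528,-.0335,0]; print(np.hypot(*d[:2]),np.degrees(np.arctan2(d[1],d[0])))
"; done; python3 -m inch '[{"translation":[0,0.25,0],"spin":0}]' - 30;  python3 -c "
from h import *
go([.525,.0365,.126],3.5)
s,p,R=tool(); d=p-[.528,-.0335,0]; print(np.hypot(*d[:2]),np.degrees(np.arctan2(d[1],d[0])))
"
```

```text
time: 16.68
ee_pos: [0.5266, 0.0355, 0.1265]
eef_rot: [0.463, 0.534, -0.469, 0.53]
ft_force: [-14.2, -2.3, 11.9]
width: 0.011
t 16.68 p [0.5266 0.0355 0.1265] x [-0.009 -0.004 -1.   ] yang 7.6 q [-0.65  0.24  0.56  1.87 -0.14  1.08  0.1 ] F [-14.2  -2.3  11.9] M [-0.452  3.029 -0.006] w 0.011
shift cm [ 0.05 -0.14 -0.12]
spin 4.1
0.06902143297206842 91.16447632004176
time: 16.8
ee_pos: [0.5267, 0.0356, 0.1264]
eef_rot: [0.461, 0.535, -0.47, 0.529]
ft_force: [-19.9, -2.9, 17.8]
width: 0.011
t 16.8 p [0.5267 0.0356 0.1264] x [-0.015 -0.004 -1.   ] yang 7.7 q [-0.64  0.24  0.56  1.87 -0.14  1.09  0.1 ] F [-19.9  -2.9  17.8] M [-0.513  4.22   0.096] w 0.011
shift cm [ 0.04 -0.16 -0.12]
spin 4.2
0.06907102966574953 91.04170213828289
```

The force jumped to 20 N with no further motion, so the nut is against its stop. Next I release, lift clear and look.

```bash
python3 -m inch '[{"translation":[0,0,0],"spin":0},{"translation":[0,0,0],"spin":0},{"translation":[0,0,0],"spin":0},{"translation":[0,0,0],"spin":0},{"translation":[-3,0,0],"spin":0},{"translation":[-3,0,0],"spin":0},{"translation":[-2,0,0],"spin":0},{"translation":[0,-4,-4],"spin":0},{"translation":[0,-4,-4],"spin":0},{"translation":[0,0,0],"spin":0}]' 0.25 15;  python3 -c "
from h import *
go([.525,.0365,.126],3.5)
a=optics.camera('top');b=optics.camera('side')
cv2.imwrite('pics/top4f.png',a[:,:,::-1]);cv2.imwrite('pics/side4f.png',b[:,:,::-1])
cv2.imwrite('pics/side4.png',cv2.resize(b[180:330,250:420,::-1],None,fx=4,fy=4))
"
```

```text
time: 18.05
ee_pos: [0.4361, 0.1065, 0.2096]
eef_rot: [0.461, 0.536, -0.469, 0.53]
ft_force: [0.2, -0.8, -0.2]
width: 0.065
t 18.05 p [0.4361 0.1065 0.2096] x [-0.013 -0.004 -1.   ] yang 7.8 q [-0.82 -0.06  0.47  1.96  0.03  1.25 -0.22] F [ 0.2 -0.8 -0.2] M [-0.074 -0.075 -0.053] w 0.065
shift cm [8.27 7.97 8.13]
spin 4.3
```

View pics/side4.png

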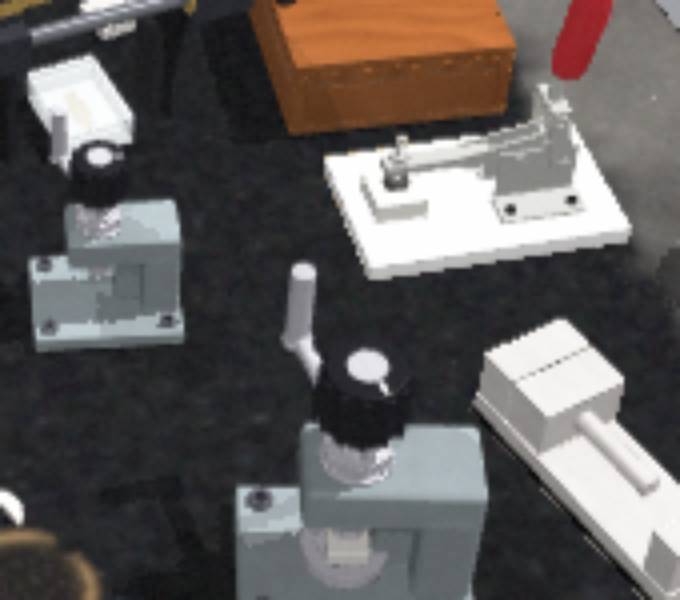

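View pics/top4f.png

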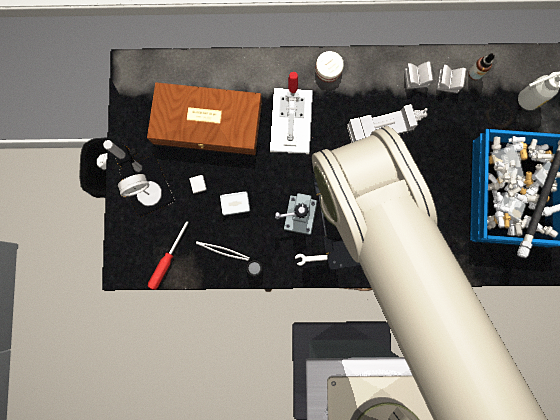

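```bash
python3 - <<'E'
import cv2,numpy as np
a=cv2.imread('pics/side3.png');b=cv2.imread('pics/side4.png')
cv2.imwrite('pics/cmp.png',np.hstack([cv2.resize(i[330:460,300:430],None,fx=3,fy=3) for i in(a,b)]))
for i in(a,b):
    g=cv2.cvtColor(i,cv2.COLOR_BGR2GRAY)[340:410,340:410].astype(float); w=np.clip(g-120,0,None); y,x=np.mgrid[340:410,340:410]
    m=(y>378); print((w*x).sum()/w.sum(),(w*y).sum()/w.sum(),"mark",(w*x)[m].sum()/w[m].sum(),(w*y)[m].sum()/w[m].sum())
E
```

```text
368.50256433449414 366.0897019583013 mark 379.3195550351288 384.41686182669787
368.5593912748132 366.84291267265456 mark 379.1081450341566 384.34629532317393
```

View pics/cmp.png

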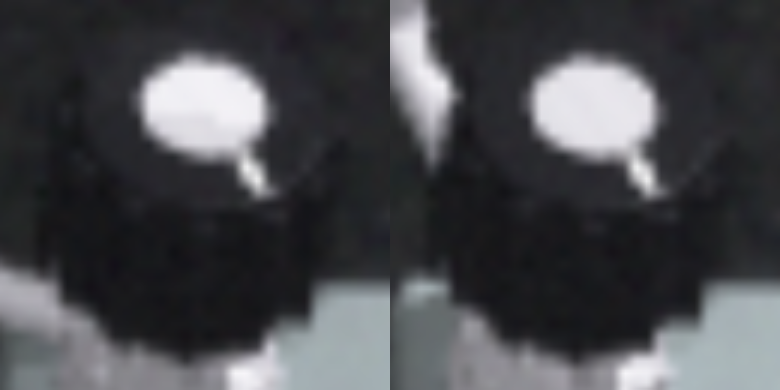

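The index mark hasn't moved between the shots before and after tightening (under 0.3 px of the enlarged crop). The lever is back at its start pixel, and the bystanders that can be seen haven't moved. I'm handing the job in.

```bash
python3 -c "
from h import *
from bench import close_job
s=r.read_state();print(s['time'],np.abs(s['joint_vel']).max(),s['ft_force'])
print(close_job())"
```

```text
18.15 0.02609576595720849 [ 0.93748954 -0.38689592 -0.99988497]
the job is handed in; nothing more can be done
None
```

I reset the depth stop on the larger fixture and handed the job in at 18 s of the allowed 72 s. No verdict was reported.

- **Loosening:** I swung the lever about 0.8 rad anticlockwise.
- **Setting the screw:** I turned the knob clockwise and felt a steady friction of about 0.28 N m. The foot touched at about 0.65–0.71 rad. I overshot to about 1.25 rad (about 60–65 N), backed off to measure in the other direction, and set the screw at 1.105 rad. That corresponds to about 41–50 N on the block.
- **Tightening:** I swung the lever back clockwise until the force rose to about 20 N with no further motion. I then released and moved clear.

**Last checks**
- The lever post is back at its starting image position, so the nut looks fully tight.
- The knob's index mark did not move during tightening.
- The wrist force was near zero with the gripper clear of everything.
- The bystanders I could see in the last picture had not moved. The micrometer, hex key and part of the spanner were hidden behind the arm in the top view, so I did not confirm those.

**Disagreement:** the two estimates of where the foot touched differ by about 0.06 rad, or roughly 7 N. Both put the force well inside 20–70 N. I did not feel the foot force again after tightening.

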